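Seat the sliding cover of an instrument cassette on its hidden pin and hold it home

TASK

Slide the aluminium cover by its blue bar along the channel of the grey instrument cassette, from the end where it stands towards the other end and without lifting it out of the channel, until it drops over the locating pin hidden beneath it. Then press the cover straight down against the spring bed until it is fully home, level on its ledges, and finish while still holding it pressed down, ready for a colleague to shut the latches. Leave the goggles, the gel bottle, the steel bowl and the handpiece where they are.

Things in the scene. Friction and masses are not known exactly. Their poses are not given: they have to be found in the camera images.
- cassette: grey open cassette fixed to the bench, 274 mm long (its x), 139 mm wide (y), walls 48 mm high, 8 mm thick; origin at centre of underside, z up. The cover slides in it along x, 1.5 mm side play, its middle from -44 to +44 mm. A fixed 12 mm round pin, flat-topped, is hidden under the cover on the middle line, at an unknown place from x = -4 to +10 mm: to be felt for
- bed (a joint): green spring bed in the cassette on which the cover rests: how far it is pushed down, in m. 0 free; about 0.0035 with the cover lying on the pin's top (the most possible off the pin); about 0.0065 to 0.009 once the cover has dropped over the pin by its own weight; 0.014 with the cover fully home on the steel ledges. Springs 700 N/m: they lift the cover again if released; holding it home takes 3 to 6 N
- cover_bar (a point): centre of the cover's blue grip bar; x along the channel (same way as the cassette's x), z up. The bar lies across the channel along y: 100 mm long, 12 mm thick, 14 mm tall, a post at each end (80 mm apart), free to pinch or straddle from above. Height above the bench: 82 to 83 mm while sliding, 77 to 80 mm dropped over the pin, 72 mm home. At the start it is at x = -40 to -24 mm of the cassette
- cover: loose aluminium cover, plate 170 by 120 by 6 mm, about 0.5 kg; origin at the centre of its underside, 46 mm below the bar's centre; x along the channel. Under the bar a boss 34 mm square, its top 16 mm above the underside, with the 18 mm wide socket for the pin. Smooth: it slides with 1 to 2 N; once dropped over the pin it will not slide on
- goggles: green laser safety goggles, 145 mm wide, 110 mm long, 48 mm tall, standing open on the bench; origin under the middle of the lenses, earpieces run along +x; not to be disturbed
- gel: clear gel bottle with blue cap, 56 mm diameter, 150 mm tall; origin at the centre of its underside; not to be disturbed
- dish: round steel bowl, 130 mm across, 45 mm tall; origin at the centre of its underside; not to be disturbed
- handpiece: white and steel laser handpiece lying along its x axis, 175 mm long, 24 mm thick; origin on the bench under its middle; not to be disturbed

How it is judged:
On the way:
1. the cover has dropped over the pin (z of cover_bar in the frame of cassette below 0.08 m and angle between cover_bar's own z axis and vertical below 0.05 rad and angle between the x axis of cover_bar and the x axis of cassette, either way round below 0.06 rad and y of cover_bar in the frame of cassette between -0.005 and 0.005 m and x of cover_bar in the frame of cassette between -0.012 and 0.018 m), for 0.2 s.
At the end, for the whole second after the job is handed in: the cover is on its pin, level and straight in the channel, pressed down to within 2 mm of fully home against the springs, and the robot's fingers are still holding it there (z of cover_bar in the frame of cassette below 0.074 m and contact force between the fingers and cover above 2 N and angle between cover_bar's own z axis and vertical below 0.05 rad and angle between the x axis of cover_bar and the x axis of cassette, either way round below 0.06 rad and y of cover_bar in the frame of cassette between -0.005 and 0.005 m and x of cover_bar in the frame of cassette between -0.012 and 0.018 m); the arm keeps its last pose, push and grip.
It fails at once if the cover is lifted out of its channel (more than 8 mm above its sliding height) (z of cover_bar in the frame of cassette above 0.094 m).
It fails at once if the goggles, gel bottle, bowl or handpiece is shifted by more than 25 mm (distance of any of goggles, gel, dish, handpiece from where it was at the start of the episode above 0.025 m).
It also fails if it takes over 35 s, if anything falls off the work surface, if the arm or the gripper's body presses on something with over 40 N, if the wrist force passes 120 N, or if a joint passes its speed limit or range.

ROBOT

A 7-joint arm with a two-finger parallel gripper is mounted at the origin on the work surface. World frame = base frame: x ahead of the robot, y to its left, z up, the work surface at z = 0. Lengths are in m, angles in rad, forces in N, time in s.
With the tool pointing down it reaches from about 0.4 to 0.875 m from the base axis. Payload 19.3 kg.
Tool frame: the origin (TCP) lies midway between the tips of the shut fingers; the grasp point (between the pads) lies 19 mm behind it (hold_point_z is the distance from the TCP to the grasp point, in m); z points along the fingers, y is the direction in which the jaws open and shut (so a half turn about z gives the same grasp; the last joint's range is limited). The gripper opens to 85 mm and grips with 20 to 120 N. Pads are 22 mm wide; open, the fingers measure 114 mm over their backs; the gripper's body (76 mm by 85 mm) begins 54 mm behind the grasp point. The pads swing forward as they close: fully open they stand 13 mm farther back than shut.
Start: joints at [-1.217, 0.521, -0.036, 1.599, 0.021, 1.021, -0.113], TCP at [0.257, 0.57, 0.231] pointing down, gripper open.
Joint ranges: [-2.91, 2.91], [-0.3, 2.13], [-1.5, 1.42], [0.17, 2.43], [-1.26, 4.41], [0.16, 1.93], [-2.52, 2.52]. Speed limits (rad/s): [1.89, 1.89, 2.39, 2.39, 3.01, 3.01, 3.01].

INTERFACE

Orientations are given as a unit quaternion [x, y, z, w].
In Python, from cell import * gives the robot as it stands.
- The arm moves only by the shell command python3 -m crank 'ROWS' [FORCE]. ROWS is JSON, a list of rows, each a list of 3 entries, a list of its own where there are three numbers: the finger opening in m, from 0 to 0.0854, then the shift along the tool's x, y, z in m, then the turn about the tool's z in degrees. A call has 1 to 12 rows; each row shifts and turns the commanded pose from where the row before left it, along the tool's axes as they then stand; what a row does not reach is not made up. A row lasts 1/10 s, in which the tool goes at most 50 mm and 8.59 degrees, less where a joint would pass 70% of its speed; a pose out of reach is approached as far as the arm can. A call with a gripper value outside its range is refused whole. The fingers move at their own pace and stop on an object; FORCE is the grip in N (left out, the last holds). Time passes only in rows, so rows that do not move let the fingers close. It gives the time, the measured TCP pose, the force and the opening at its end, in the units of the state.
- get_state(): the state, without advancing time (a new reading comes with each control period).
- camera(name): name is "side" or "top" or "wrist"; returns a dict with "pixels" (400x640x3 uint8, red, green, blue), "z_map" (400x640 float32, m along the optical axis (not along the pixel's ray), 0 where there is no reading), "vfov" (degrees; the focal length in pixels is half the picture's height over the tangent of half this angle, whatever the lens; pixels are square), "cx", "cy" (the principal point, pixels), "R" (3x3) and "t" (3): a world point X has camera coordinates R X + t. Camera axes: x right, y down, z forward; pixel columns grow to the right and rows downward; lengths in m; the calibration is good to about 2 mm. A picture is of the moment at which its call begins.
- sign_off(): hands the job in, once; it reports no verdict.
The state is a dict: "clock": time; "joints": joint angles; "joint_velocities": joint speeds; "joint_torque": joint torques, N m; "tcp_pos": TCP position; "tool_rot": TCP orientation; "contact_force": force on the tool from outside, world axes, zero at the start; "moment": the same for the moment, N m; "opening": finger opening in m.
Only numpy, scipy, OpenCV 4.12 (cv2) and the standard library are available. Lean on these libraries where they do the work, as an engineer would, in place of code of your own. Each camera call takes 0.05 s, during which the arm holds its last target.

## Working session

There is one attempt and no reset: what is moved stays moved. The work goes in short steps, Python scripts to look and compute and a shell command to move; the robot and the scene stay as the last step left them, time stands still between calls to the robot, and variables do not carry over. Pictures are saved under pics/ and viewed, and the job is handed in when it is done.

```bash
mkdir -p pics; ls
python3 - <<'E'
from cell import *
import cv2,numpy as np
s=get_state(); print(s)
for n in ("top","side","wrist"):
    c=camera(n); cv2.imwrite(f"pics/{n}0.png",cv2.cvtColor(c["pixels"],cv2.COLOR_RGB2BGR)); np.savez(f"{n}0.npz",**c)
    print(n,c["vfov"],c["cx"],c["cy"],np.round(c["R"],3).tolist(),np.round(c["t"],3))
E
```

```text
pics
{'clock': 0.0, 'joints': array([-1.21720853,  0.52204698, -0.03631977,  1.60001679,  0.02119901,
        1.02110736, -0.11282178]), 'joint_velocities': array([-6.25443626e-04, -6.05777837e-04, -6.61575485e-04, -2.59433344e-04,
        1.08259715e-03,  4.10334121e-04, -5.84187482e-05]), 'joint_torque': array([ 1.40121825e-03, -9.27081800e+01,  1.98090255e+00, -3.69938314e+01,
        1.79053185e-02,  7.88242993e-03, -8.89507135e-06]), 'tcp_pos': array([0.25690453, 0.56937396, 0.23070213]), 'tool_rot': array([ 2.10330712e-01,  9.77630112e-01, -5.91140201e-04, -8.16494924e-05]), 'contact_force': array([ 0.21061797, -0.32219636, -0.42251289]), 'moment': array([0.0283226 , 0.02009446, 0.00526418]), 'opening': 0.08550002708901733}
top 53.93702192878961 317.8807585231321 203.1677628879669 [[0.099, -0.995, 0.0], [-0.97, -0.096, -0.223], [0.222, 0.022, -0.975]] [-0.045  0.543  1.188]
side 57.24919146708326 316.9764256537273 201.62379420173284 [[-0.998, -0.055, 0.008], [-0.047, 0.754, -0.655], [0.03, -0.654, -0.756]] [0.509 0.076 0.992]
wrist 68.46162043921454 314.8938201090313 199.76664333233413 [[0.412, 0.911, -0.001], [0.861, -0.389, 0.329], [0.299, -0.136, -0.944]] [-0.624 -0.042  0.38 ]
```

View pics/top0.png

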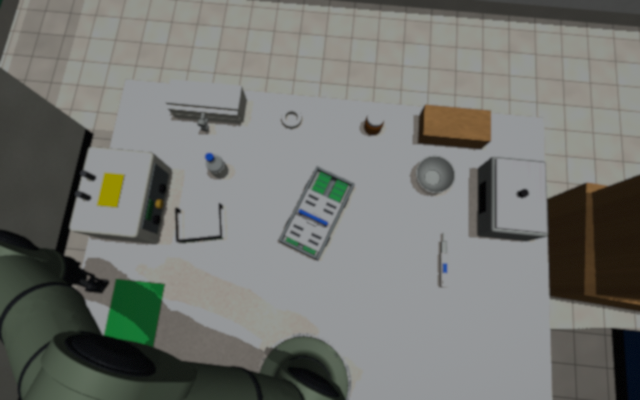

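View pics/side0.png

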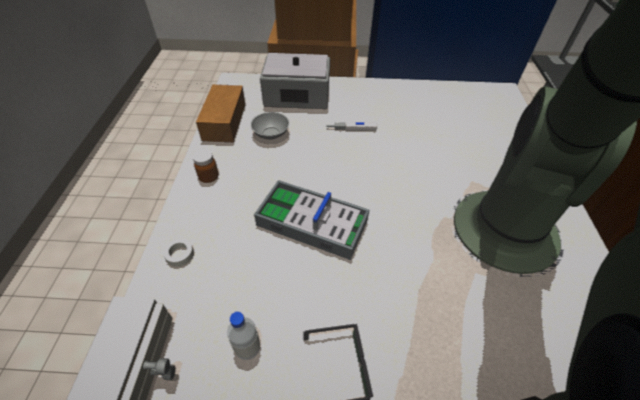

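View pics/wrist0.png

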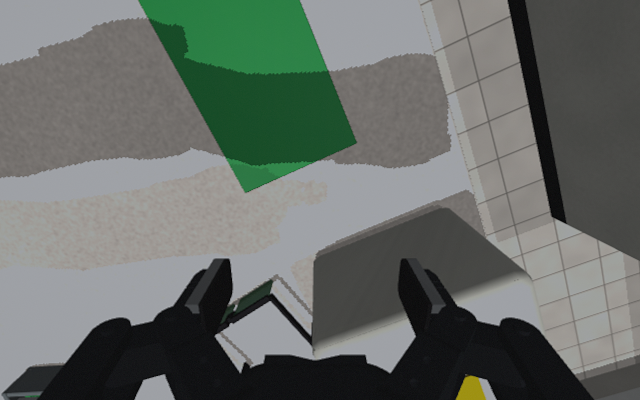

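The top view shows the cassette centred near (317,213), the blue bar at (313,217), and the wide green gap at the far end near (331,185). The cover therefore slides away from the robot. Next I'll measure the bar and cassette.

```bash
cat > h.py <<'E'
import numpy as np,cv2
def load(n): return dict(np.load(n))
def K(c): return 200/np.tan(np.radians(float(c["vfov"]))/2)
def pts(c,m):
    v,u=np.nonzero(m); f=K(c); z=c["z_map"][v,u]; ok=z>0; u,v,z=u[ok],v[ok],z[ok]
    P=np.c_[(u-c["cx"])/f*z,(v-c["cy"])/f*z,z]
    return (P-c["t"])@c["R"], np.c_[u,v]
def ray(c,uv,h):
    uv=np.atleast_2d(uv).astype(float); f=K(c)
    d=np.c_[(uv[:,0]-c["cx"])/f,(uv[:,1]-c["cy"])/f,np.ones(len(uv))]@c["R"]; o=-c["R"].T@c["t"]
    return o+d*((h-o[2])/d[:,2])[:,None]
def world(c):
    f=K(c); v,u=np.mgrid[:400,:640]; z=c["z_map"]
    P=np.stack([(u-c["cx"])/f*z,(v-c["cy"])/f*z,z],-1); return (P-c["t"])@c["R"]
def blue(c):
    h=cv2.cvtColor(c["pixels"],cv2.COLOR_RGB2HSV); return (h[...,0]>105)&(h[...,0]<130)&(h[...,1]>120)&(h[...,2]>60)
E
python3 - <<'E'
from h import *
for n in("top0.npz","side0.npz"):
    c=load(n); W=world(c); valid=c["z_map"]>0
    # cassette region: everything raised 15..100mm within box around
    r=valid&(W[...,0]>.45)&(W[...,0]<.95)&(W[...,1]>-.2)&(W[...,1]<.25)&(W[...,2]>.02)&(W[...,2]<.1)
    nl,l,st,ce=cv2.connectedComponentsWithStats(r.astype(np.uint8))
    for i in range(1,nl):
        if st[i,4]>80:
            p=W[l==i]; print(n,"comp",st[i],p.mean(0).round(3),np.percentile(p[:,2],[5,50,95]).round(3))
            rim=p[(p[:,2]>.043)&(p[:,2]<.055)]
            if len(rim)>50:
                b=cv2.minAreaRect((rim[:,:2]*1000).astype(np.float32)); print("  rim rect",b, cv2.boxPoints(b).round(1).tolist())
    m=blue(c)&r
    p,_=pts(c,m); print(len(p),"bar z pct",np.percentile(p[:,2],[2,50,90,98]).round(4))
    t=p[p[:,2]>.08]; b=cv2.minAreaRect((t[:,:2]*1000).astype(np.float32)); print("bar",b)
    v,u=np.nonzero(m); q=ray(c,np.c_[u,v],.089); 
    b=cv2.minAreaRect((q[:,:2]*1000).astype(np.float32)); print("bar plane",b)
E
```

```text
top0.npz comp [281 108  20  19 153] [0.848 0.133 0.024] [0.02  0.023 0.028]
top0.npz comp [364 110  20  24 385] [ 0.837 -0.148  0.069] [0.029 0.081 0.087]
top0.npz comp [ 283  166   71   69 2673] [0.546 0.005 0.043] [0.029 0.041 0.079]
  rim rect ((539.0585327148438, 5.574226379394531), (141.5684814453125, 237.38961791992188), 69.26219177246094) [[403.0, -18.600000381469727], [625.0, -102.69999694824219], [675.0999755859375, 29.700000762939453], [453.1000061035156, 113.80000305175781]]
110 bar z pct [0.0835 0.0879 0.0908 0.0933]
bar ((494.0579528808594, 20.98113250732422), (94.17194366455078, 11.719539642333984), 70.5235595703125)
bar plane ((493.52435302734375, 20.92373275756836), (94.13088989257812, 11.315818786621094), 69.93072509765625)
side0.npz comp [192 149  26  30 582] [ 0.845 -0.138  0.064] [0.026 0.066 0.087]
  rim rect ((846.1415405273438, -134.90774536132812), (63.047943115234375, 32.37931442260742), 16.392866134643555) [[811.2999877929688, -128.3000030517578], [820.5, -159.3000030517578], [881.0, -141.5], [871.7999877929688, -110.5]]
side0.npz comp [ 253  180   87   72 3796] [0.55  0.014 0.044] [0.028 0.043 0.071]
  rim rect ((539.8514404296875, 3.3044204711914062), (142.7082977294922, 243.69419860839844), 69.40511322021484) [[400.70001220703125, -20.600000381469727], [628.7999877929688, -106.4000015258789], [679.0, 27.200000762939453], [450.8999938964844, 113.0]]
side0.npz comp [163 239  29  24 347] [0.852 0.134 0.024] [0.021 0.024 0.026]
136 bar z pct [0.0802 0.0895 0.0914 0.0926]
bar ((496.8262023925781, 21.14305877685547), (97.46714782714844, 10.132993698120117), 70.78713989257812)
bar plane ((497.25250244140625, 23.827045440673828), (101.20079040527344, 12.120548248291016), 71.1278305053711)
```

Run:
```python
from h import *
for n in("top0.npz","side0.npz"):
    c=load(n); W=world(c); valid=c["z_map"]>0
    r=valid&(W[...,0]>.3)&(W[...,0]<.75)&(W[...,1]>-.12)&(W[...,1]<.18)&(W[...,2]>.02)&(W[...,2]<.1)
    nl,l,st,ce=cv2.connectedComponentsWithStats(r.astype(np.uint8))
    i=1+np.argmax(st[1:,4]); p=W[l==i]
    for lo,hi in((.043,.053),(.02,.056)):
        rim=p[(p[:,2]>lo)&(p[:,2]<hi)]
        print(n,st[i],cv2.minAreaRect((rim[:,:2]*1000).astype(np.float32)))
    # silhouette ray at rim height
    mm=cv2.dilate((l==i).astype(np.uint8),np.ones((1,1)))
    a=np.radians(-19.3); ex=np.array([np.cos(a),np.sin(a)]); ey=np.array([-ex[1],ex[0]])
    rim=p[(p[:,2]>.044)&(p[:,2]<.053)]
    for e in(ex,ey):
        q=rim[:,:2]@e; print(np.percentile(q,[0,.5,1,99,99.5,100]).round(4))
    for x,y in((.493,.0209),(.497,.0225)): print("bar in ex,ey",np.array([x,y])@ex,np.array([x,y])@ey)
    # long wall direction: rim points near the +-y walls
    q=rim[:,:2]@ey; 
    for s in(q>np.percentile(q,99)-.008,q<np.percentile(q,1)+.008):
        print("wall fit",cv2.fitLine((rim[s,:2]).astype(np.float32),cv2.DIST_HUBER,0,.01,.01).ravel(), (q[s]).mean())
```

```text
top0.npz [ 279  166   75   95 3534] ((521.5877685546875, 11.759498596191406), (142.37196350097656, 274.4476623535156), 69.26219177246094)
top0.npz [ 279  166   75   95 3534] ((520.87841796875, 11.076217651367188), (146.83663940429688, 274.67767333984375), 69.95319366455078)
[0.35   0.351  0.3516 0.6231 0.6239 0.6248]
[0.1109 0.1119 0.1126 0.2519 0.2525 0.2538]
bar in ex,ey 0.4583861183228258 0.18266903549570848
bar in ex,ey 0.4616324991008175 0.18550117458909451
wall fit [ 0.9396355 -0.342177   0.5328878  0.0761198] 0.24796903848941348
wall fit [ 0.9398786  -0.34150878  0.5059739  -0.05378129] 0.11647282252221765
side0.npz [ 253  180  116   76 4866] ((525.1727294921875, 8.808860778808594), (142.7271728515625, 275.1785888671875), 69.4716796875)
side0.npz [ 253  180  116   76 4866] ((525.8656005859375, 10.29583740234375), (146.1579132080078, 275.4324645996094), 69.74098205566406)
[0.3544 0.3556 0.356  0.6275 0.6285 0.6315]
[0.1095 0.112  0.1127 0.2529 0.2532 0.2546]
bar in ex,ey 0.4583861183228258 0.18266903549570848
bar in ex,ey 0.4616324991008175 0.18550117458909451
wall fit [ 0.9412179  -0.3378001   0.50132626  0.08957925] 0.2493955063962419
wall fit [ 0.94055295 -0.33964702  0.5124225  -0.05553611] 0.1169479785096466
```

Run:
```python
from cell import *
from scipy.spatial.transform import Rotation as R
import numpy as np
s=get_state(); M=R.from_quat(s["tool_rot"]).as_matrix(); print(M.round(4))
for tgt in [(.496,.022,.23)]:
    d=np.array(tgt)-s["tcp_pos"]; print("world shift",d,"tool shift",M.T@d)
print("tool y angle",np.degrees(np.arctan2(M[1,1],M[0,1])),"tool x angle",np.degrees(np.arctan2(M[1,0],M[0,0])))
import cell; print([k for k in dir(cell) if k[0]!='_'], cell.hold_point_z if hasattr(cell,'hold_point_z') else '')
```

```text
[[-9.115e-01  4.112e-01 -3.000e-04]
 [ 4.112e-01  9.115e-01 -8.000e-04]
 [-1.000e-04 -8.000e-04 -1.000e+00]]
world shift [ 0.23907127 -0.54747287 -0.0008793 ] tool shift [-0.44304604 -0.40073814  0.00123741]
tool y angle 65.7196161943133 tool x angle 155.7196188016514
['Unreachable', 'camera', 'get_state', 'hold_point_z', 'sign_off'] 0.0187
```

Cassette: rim 274 x 142 mm (matches the given size), yaw about -19.9°. The bar is near (0.495, 0.022), which is x = -30 mm in the cassette, within the expected range. I'll pinch with tool y along the channel, so I'll translate first and then turn +85.6°.

```bash
python3 -m crank '[[0.0854,[-0.03,-0.027,0],0],[0.0854,[-0.03,-0.027,0],0],[0.0854,[-0.03,-0.027,0],0],[0.0854,[-0.03,-0.027,0],0],[0.0854,[-0.03,-0.027,0],0],[0.0854,[-0.03,-0.027,0],0],[0.0854,[-0.03,-0.027,0],0],[0.0854,[-0.03,-0.027,0],0],[0.0854,[-0.03,-0.027,0],0],[0.0854,[-0.03,-0.027,0],0],[0.0854,[-0.03,-0.027,0],0],[0.0854,[-0.03,-0.027,0],0]]' 20; python3 -m crank '[[0.06,[0,0,0],8.5],[0.06,[0,0,0],8.5],[0.05,[0,0,0],8.5],[0.05,[0,0,0],8.5],[0.05,[0,0,0],8.5],[0.05,[0,0,0],8.5],[0.05,[0,0,0],8.5],[0.05,[0,0,0],8.5],[0.05,[0,0,0],8.5],[0.05,[0,0,0],8.5],[0.05,[0,0,0],0.6],[0.05,[0,0,0],0]]'
cat > st.py <<'E'
from cell import *
from scipy.spatial.transform import Rotation as R
import numpy as np,sys
s=get_state(); M=R.from_quat(s["tool_rot"]).as_matrix()
print("t",s["clock"],"tcp",s["tcp_pos"].round(4),"open",round(s["opening"],4),"F",s["contact_force"].round(2),"Mo",s["moment"].round(2))
print("tool y ang",np.degrees(np.arctan2(M[1,1],M[0,1])).round(2),"tilt",M[:,2].round(4),"J",s["joints"].round(2))
if len(sys.argv)>3: print("tool shift to target",(M.T@(np.array([float(x) for x in sys.argv[1:4]])-s["tcp_pos"])).round(4))
print("F tool",(M.T@s["contact_force"]).round(2))
E
python3 st.py .495 .022 .15
```

```text
clock: 1.35
tcp_pos: [0.4523, 0.1247, 0.2314]
tool_rot: [0.21, 0.978, 0.0, 0.0]
contact_force: [1.2, 0.9, 0.4]
opening: 0.0853
clock: 2.55
tcp_pos: [0.4518, 0.1264, 0.2312]
tool_rot: [0.817, 0.576, -0.0, 0.0]
contact_force: [0.2, -0.1, -0.2]
opening: 0.05
t 2.55 tcp [0.4518 0.1264 0.2312] open 0.05 F [ 0.16 -0.14 -0.17] Mo [-0.06  0.01 -0.  ]
tool y ang -19.64 tilt [-2.e-04 -1.e-04 -1.e+00] J [-0.74  0.29  0.42  2.01 -0.15  0.87 -0.58]
tool shift to target [-0.0838  0.0758  0.0812]
F tool [-0.07  0.2   0.17]
```

```bash
python3 -m crank '[[0.05,[-0.028,0.025,0.02],0.3],[0.05,[-0.028,0.025,0.02],0],[0.05,[-0.028,0.025,0.02],0],[0.05,[0,0,0.02],0],[0.05,[0,0,0],0],[0.05,[0,0,0],0]]'
python3 st.py .495 .022 .15
python3 - <<'E'
from cell import *
import cv2,numpy as np
from h import *
for n in ("top","side","wrist"):
    c=camera(n); cv2.imwrite(f"pics/{n}1.png",cv2.cvtColor(c["pixels"],cv2.COLOR_RGB2BGR)); np.savez(f"{n}1.npz",**c)
    m=blue(c); W=world(c); m&=(W[...,2]>.07)&(W[...,2]<.1)&(abs(W[...,0]-.495)<.06)&(abs(W[...,1]-.02)<.08)
    p,_=pts(c,m); 
    if len(p)<20: continue
    print(n,len(p),np.percentile(p[:,2],[2,50,98]).round(4))
    t=p[p[:,2]>.082]; print(cv2.minAreaRect((t[:,:2]*1000).astype(np.float32)))
E
```

```text
clock: 3.15
tcp_pos: [0.4933, 0.022, 0.1516]
tool_rot: [0.819, 0.573, -0.0, -0.0]
contact_force: [0.5, 0.3, 0.3]
opening: 0.0499
t 3.15 tcp [0.4933 0.022  0.1516] open 0.0499 F [0.45 0.33 0.28] Mo [-0.01  0.01 -0.01]
tool y ang -20.04 tilt [-7.e-04  2.e-04 -1.e+00] J [-0.46  0.46  0.39  2.03 -0.26  0.7  -0.25]
tool shift to target [0.0005 0.0016 0.0016]
F tool [ 0.46  0.31 -0.28]
side 128 [0.0805 0.0894 0.0926]
((497.4393310546875, 21.26964569091797), (96.7453842163086, 10.18995189666748), 70.10393524169922)
wrist 1778 [0.0858 0.088  0.0894]
((496.4083251953125, 20.573104858398438), (98.82917785644531, 10.877254486083984), 69.73375701904297)
```

View pics/wrist1.png

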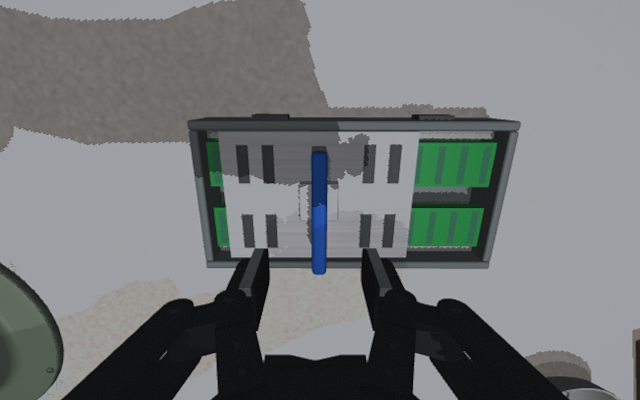

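```bash
python3 - <<'E'
from h import *
c=load("wrist1.npz");m=blue(c);W=world(c);m&=(W[...,2]>.07)&(W[...,2]<.1)
v,u=np.nonzero(m);print(u.min(),u.max(),v.min(),v.max(), ray(c,[[u.mean(),v.mean()]],.087))
E
python3 st.py .4962 .0208 .075
```

```text
312 327 151 273 [[0.49787638 0.02524545 0.087     ]]
t 3.3 tcp [0.4939 0.0225 0.1523] open 0.0499 F [-0.08  0.17 -0.07] Mo [-0.03 -0.06 -0.02]
tool y ang -20.06 tilt [ 1.3e-03  6.0e-04 -1.0e+00] J [-0.46  0.46  0.39  2.03 -0.26  0.7  -0.25]
tool shift to target [-0.0009  0.0027  0.0773]
F tool [ 0.13 -0.13  0.07]
```

The wrist view shows the bar at columns 312–327, centred between the open fingers, with the wide green gap to the right (tool +y). I'll descend around the bar, to TCP z of about 0.064, and narrow the gap to straddle it.

```bash
python3 -m crank '[[0.05,[-0.001,0.003,0.02],0],[0.05,[0,0,0.02],0],[0.05,[0,0,0.02],0],[0.05,[0,0,0.015],0],[0.05,[0,0,0.012],0],[0.05,[0,0,0],0],[0.026,[0,0,0],0],[0.026,[0,0,0],0],[0.026,[0,0,0],0]]' 20
python3 st.py .4962 .0208 .064
python3 - <<'E'
from cell import *
import cv2,numpy as np
from h import *
c=camera("wrist"); cv2.imwrite("pics/wrist2.png",cv2.cvtColor(c["pixels"],cv2.COLOR_RGB2BGR))
E
```

```text
clock: 4.2
tcp_pos: [0.4964, 0.0198, 0.065]
tool_rot: [0.82, 0.572, 0.001, 0.0]
contact_force: [0.7, 0.2, 0.1]
opening: 0.0262
t 4.2 tcp [0.4964 0.0198 0.065 ] open 0.0262 F [0.72 0.24 0.08] Mo [-0.01 -0.09  0.01]
tool y ang -20.17 tilt [ 1.1e-03  2.0e-04 -1.0e+00] J [-0.38  0.61  0.29  2.07 -0.35  0.51 -0.18]
tool shift to target [ 0.0009 -0.0005  0.001 ]
F tool [ 0.47  0.59 -0.08]
```

View pics/wrist2.png

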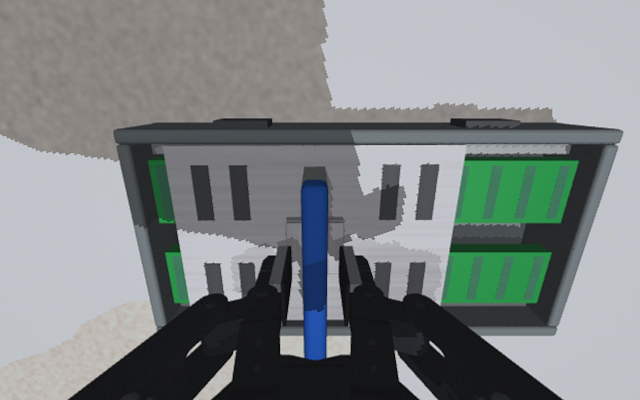

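The straddle is good: the bar (column 315) sits between the pads (290 and 342) with clearance on both sides. Sliding +y now.

```bash
python3 -m crank '[[0.026,[0,0.003,0],0],[0.026,[0,0.003,0],0],[0.026,[0,0.003,0],0],[0.026,[0,0.002,0],0],[0.026,[0,0.002,0],0],[0.026,[0,0.002,0],0],[0.026,[0,0.002,0],0],[0.026,[0,0.002,0],0],[0.026,[0,0.002,0],0],[0.026,[0,0.002,0],0]]'
python3 st.py .4962 .0208 .064
python3 -m crank '[[0.026,[0,0.0015,0],0],[0.026,[0,0.0015,0],0],[0.026,[0,0.0015,0],0]]'
python3 st.py .4962 .0208 .064
python3 - <<'E'
from cell import *
import cv2,numpy as np
from h import *
c=camera("wrist"); cv2.imwrite("pics/wrist3.png",cv2.cvtColor(c["pixels"],cv2.COLOR_RGB2BGR))
m=blue(c); W=world(c); m&=(W[...,2]>.06)&(W[...,2]<.1)
p,_=pts(c,m);print(np.percentile(p[:,2],[2,50,98]).round(4),p.mean(0))
print(cv2.minAreaRect((p[:,:2]*1000).astype(np.float32)))
E
```

```text
clock: 5.25
tcp_pos: [0.5177, 0.0117, 0.0643]
tool_rot: [0.82, 0.572, -0.0, -0.0]
contact_force: [-0.7, 0.6, 0.7]
opening: 0.0261
t 5.25 tcp [0.5177 0.0117 0.0643] open 0.0261 F [-0.71  0.6   0.74] Mo [ 0.07  0.15 -0.04]
tool y ang -20.18 tilt [-1.e-04 -1.e-04 -1.e+00] J [-0.35  0.63  0.3   2.02 -0.35  0.54 -0.16]
tool shift to target [ 0.0012 -0.0233  0.0003]
F tool [ 0.32 -0.87 -0.74]
clock: 5.55
tcp_pos: [0.5219, 0.0102, 0.0643]
tool_rot: [0.82, 0.572, -0.0, -0.0]
contact_force: [-0.8, 0.0, -0.5]
opening: 0.0257
t 5.55 tcp [0.5219 0.0102 0.0643] open 0.0257 F [-0.75  0.   -0.46] Mo [ 0.05  0.21 -0.03]
tool y ang -20.18 tilt [-1.e-04 -0.e+00 -1.e+00] J [-0.35  0.64  0.3   2.01 -0.35  0.54 -0.16]
tool shift to target [ 0.0011 -0.0278  0.0003]
F tool [-0.26 -0.71  0.46]
[0.0839 0.0878 0.0891] [0.51866948 0.02201992 0.08756269]
((515.6288452148438, 14.781879425048828), (96.28333282470703, 11.651190757751465), 69.59062194824219)
```

View pics/wrist3.png

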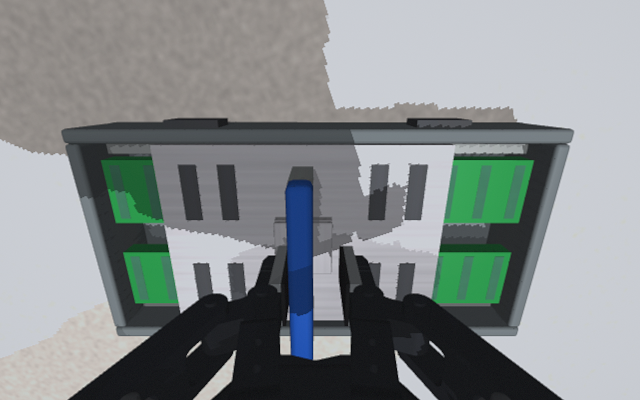

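The bar now rides on the left pad at column 300 and the cover is moving. Next I'll feel for the pin.

```bash
cat > bar.py <<'E'
from cell import *
import cv2,numpy as np
from h import *
c=camera("wrist"); m=blue(c); W=world(c); m&=(W[...,2]>.06)&(W[...,2]<.1)
p,_=pts(c,m);print("bar z",np.percentile(p[:,2],[50,75,90]).round(4),cv2.minAreaRect((p[:,:2]*1000).astype(np.float32)))
E
for i in 1; do python3 -m crank '[[0.026,[0,0.001,0],0],[0.026,[0,0.001,0],0],[0.026,[0,0.001,0],0]]'; done
python3 st.py; python3 bar.py
python3 -m crank '[[0.026,[0,0.001,0],0],[0.026,[0,0.001,0],0],[0.026,[0,0.001,0],0]]'
python3 st.py; python3 bar.py
```

```text
clock: 5.9
tcp_pos: [0.5247, 0.0091, 0.0643]
tool_rot: [0.82, 0.572, -0.0, -0.0]
contact_force: [-1.3, 0.3, 0.3]
opening: 0.0259
t 5.9 tcp [0.5247 0.0091 0.0643] open 0.0259 F [-1.3   0.32  0.33] Mo [ 0.11  0.11 -0.02]
tool y ang -20.19 tilt [-1.e-04 -0.e+00 -1.e+00] J [-0.35  0.64  0.3   2.   -0.34  0.55 -0.16]
F tool [-0.15 -1.33 -0.33]
bar z [0.083  0.0835 0.0839] ((517.7756958007812, 12.187965393066406), (100.01493072509766, 11.619815826416016), 69.59712982177734)
clock: 6.25
tcp_pos: [0.5275, 0.0081, 0.0643]
tool_rot: [0.82, 0.572, -0.0, 0.0]
contact_force: [-0.6, 0.3, -0.6]
opening: 0.0263
t 6.25 tcp [0.5275 0.0081 0.0643] open 0.0263 F [-0.62  0.29 -0.63] Mo [ 0.06  0.19 -0.05]
tool y ang -20.19 tilt [-0. -0. -1.] J [-0.34  0.65  0.3   1.99 -0.34  0.55 -0.16]
F tool [ 0.06 -0.69  0.63]
bar z [0.083  0.0835 0.0839] ((520.65625, 11.193023681640625), (99.83269500732422, 11.61703109741211), 69.59263610839844)
```

The bar top fell from 0.0878 to 0.0830 m: the cover has dropped over the pin. I'll back off 7 mm to centre on the bar, go down 5 mm and pinch.

```bash
python3 -m crank '[[0.026,[0,-0.003,0.002],0],[0.026,[0,-0.004,0.003],0],[0.026,[0,0,0],0],[0.018,[0,0,0],0],[0.015,[0,0,0],0]]' 20
python3 st.py; python3 bar.py
python3 -m crank '[[0.008,[0,0,0],0],[0.006,[0,0,0],0],[0.006,[0,0,0],0],[0.006,[0,0,0],0]]' 30
python3 st.py; python3 bar.py
```

```text
clock: 6.8
tcp_pos: [0.521, 0.0105, 0.0593]
tool_rot: [0.82, 0.572, 0.0, 0.0]
contact_force: [-0.5, 0.1, 0.9]
opening: 0.0151
t 6.8 tcp [0.521  0.0105 0.0593] open 0.0151 F [-0.46  0.14  0.86] Mo [ 0.03 -0.03  0.03]
tool y ang -20.19 tilt [ 1.e-04 -1.e-04 -1.e+00] J [-0.35  0.65  0.29  2.01 -0.35  0.53 -0.16]
F tool [-0.03 -0.48 -0.86]
bar z [0.0834 0.0838 0.0842] ((521.8944702148438, 13.448749542236328), (94.67510223388672, 11.586044311523438), 69.84783935546875)
clock: 7.25
tcp_pos: [0.521, 0.0105, 0.0593]
tool_rot: [0.82, 0.572, 0.0, 0.0]
contact_force: [0.8, 0.3, 0.2]
opening: 0.0113
t 7.25 tcp [0.521  0.0105 0.0593] open 0.0113 F [0.77 0.31 0.23] Mo [-0.03 -0.21  0.06]
tool y ang -20.18 tilt [ 3.e-04 -0.e+00 -1.e+00] J [-0.35  0.65  0.29  2.01 -0.35  0.53 -0.16]
F tool [ 0.55  0.61 -0.23]
bar z [0.0833 0.0837 0.0841] ((521.5297241210938, 13.296703338623047), (95.24964904785156, 11.814817428588867), 69.800048828125)
```

Gripped (opening 11.3 mm against the 12 mm bar) with negligible side force. Pressing down.

```bash
python3 -m crank '[[0.006,[0,0,0],0],[0.006,[0,0,0.001],0],[0.006,[0,0,0.001],0],[0.006,[0,0,0.001],0],[0.006,[0,0,0],0]]' 60
python3 st.py; python3 bar.py
python3 -m crank '[[0.006,[0,0,0.001],0],[0.006,[0,0,0.001],0],[0.006,[0,0,0],0]]' 60
python3 st.py; python3 bar.py
```

```text
clock: 7.8
tcp_pos: [0.5209, 0.0105, 0.0562]
tool_rot: [0.82, 0.572, 0.0, 0.0]
contact_force: [0.8, -0.6, 2.7]
opening: 0.0107
t 7.8 tcp [0.5209 0.0105 0.0562] open 0.0107 F [ 0.79 -0.64  2.72] Mo [-0.06 -0.21  0.04]
tool y ang -20.18 tilt [ 1.e-04 -0.e+00 -1.e+00] J [-0.34  0.65  0.29  2.01 -0.35  0.53 -0.16]
F tool [-0.33  0.96 -2.72]
bar z [0.0801 0.0806 0.0809] ((521.5391845703125, 13.45846939086914), (95.15798950195312, 11.832615852355957), 69.83116912841797)
clock: 8.15
tcp_pos: [0.5209, 0.0105, 0.0542]
tool_rot: [0.82, 0.572, 0.0, 0.0]
contact_force: [0.7, -0.4, 3.5]
opening: 0.0107
t 8.15 tcp [0.5209 0.0105 0.0542] open 0.0107 F [ 0.69 -0.39  3.47] Mo [ 0.01 -0.28  0.03]
tool y ang -20.18 tilt [ 0.e+00 -1.e-04 -1.e+00] J [-0.34  0.66  0.29  2.01 -0.35  0.52 -0.16]
F tool [-0.13  0.78 -3.47]
bar z [0.0781 0.0786 0.0789] ((521.5665283203125, 13.573444366455078), (94.74384307861328, 11.802619934082031), 69.77650451660156)
```

Force is rising at the spring rate. I'll continue in 0.5 mm steps until it meets the ledges.

```bash
python3 -m crank '[[0.006,[0,0,0.0005],0],[0.006,[0,0,0],0]]'
python3 st.py|grep -v tool\ y
python3 -m crank '[[0.006,[0,0,0.0005],0],[0.006,[0,0,0],0]]' >/dev/null;python3 st.py|grep -v tool\ y; python3 bar.py
python3 -m crank '[[0.006,[0,0,0.0005],0],[0.006,[0,0,0],0]]' >/dev/null;python3 st.py; python3 bar.py
```

```text
clock: 8.4
tcp_pos: [0.5209, 0.0106, 0.0538]
tool_rot: [0.82, 0.572, 0.0, 0.0]
contact_force: [1.2, -1.3, 3.8]
opening: 0.0109
t 8.4 tcp [0.5209 0.0106 0.0538] open 0.0109 F [ 1.23 -1.27  3.76] Mo [-0.07 -0.2   0.01]
F tool [-0.77  1.59 -3.76]
t 8.6 tcp [0.5209 0.0105 0.0536] open 0.0106 F [-1.61 -0.49 11.57] Mo [0.01 0.26 0.02]
F tool [ -1.02  -1.34 -11.57]
bar z [0.0775 0.0779 0.0783] ((521.490478515625, 13.369415283203125), (95.2879638671875, 11.82009506225586), 69.7850112915039)
t 8.85 tcp [0.5209 0.0105 0.0535] open 0.0108 F [-5.16 -0.1  24.28] Mo [0.01 0.99 0.02]
tool y ang -20.2 tilt [ 3.e-04  4.e-04 -1.e+00] J [-0.34  0.66  0.29  2.01 -0.35  0.52 -0.15]
F tool [ -1.86  -4.81 -24.28]
bar z [0.0775 0.0779 0.0783] ((521.5455932617188, 13.499256134033203), (94.7596664428711, 11.798589706420898), 69.77216339111328)
```

The force jumped from 4 N to 24 N with no further travel, so the cover is home on the ledges. The bar top at about 0.078 m gives a centre of about 0.0715 m. I'll ease off slightly and check in another view.

```bash
python3 -m crank '[[0.006,[0,0,-0.0003],0],[0.006,[0,0,0],0],[0.006,[0,0,0],0],[0.006,[0,0,0],0]]' >/dev/null;python3 st.py; python3 bar.py
python3 - <<'E'
from cell import *
import cv2
from h import *
a=camera("side")["pixels"][160:280,220:400]; b=camera("wrist")["pixels"]
a=cv2.resize(a,(600,400),interpolation=cv2.INTER_CUBIC)
cv2.imwrite("pics/fin_s.png",cv2.cvtColor(a,cv2.COLOR_RGB2BGR)); cv2.imwrite("pics/fin_w.png",cv2.cvtColor(b,cv2.COLOR_RGB2BGR))
c=camera("wrist"); W=world(c)
# plate planarity: cover top near z=.028
e=np.array([np.cos(np.radians(-19.93)),np.sin(np.radians(-19.93))]);f=np.array([-e[1],e[0]])
d=W[...,:2]-np.array([.5209,.0105]); X=d@e;Y=d@f
for nm,k in(("x-",(X<-.05)&(X>-.08)),("x+",(X>.05)&(X<.08))):
  k=k&(abs(Y)<.055)&(W[...,2]>.02)&(W[...,2]<.04); print(nm,k.sum(),np.median(W[...,2][k]))
for nm,k in(("y-",(Y<-.03)),("y+",(Y>.03))):
  k=k&(abs(X)<.08)&(abs(Y)<.057)&(W[...,2]>.02)&(W[...,2]<.04); print(nm,k.sum(),np.median(W[...,2][k]))
E
```

```text
t 9.3 tcp [0.5209 0.0105 0.0536] open 0.0108 F [-2.11 -0.57 17.14] Mo [-0.06  0.48 -0.04]
tool y ang -20.19 tilt [ 3.e-04  3.e-04 -1.e+00] J [-0.34  0.66  0.29  2.01 -0.35  0.52 -0.16]
F tool [ -1.26  -1.78 -17.14]
bar z [0.0775 0.0779 0.0783] ((521.5855102539062, 13.574966430664062), (94.86740112304688, 11.78494644165039), 69.77986145019531)
x- 7049 0.03082399348410751
x+ 7154 0.030910017420762152
y- 2201 0.030978429826073926
y+ 12073 0.0308612010344841
```

View pics/fin_s.png

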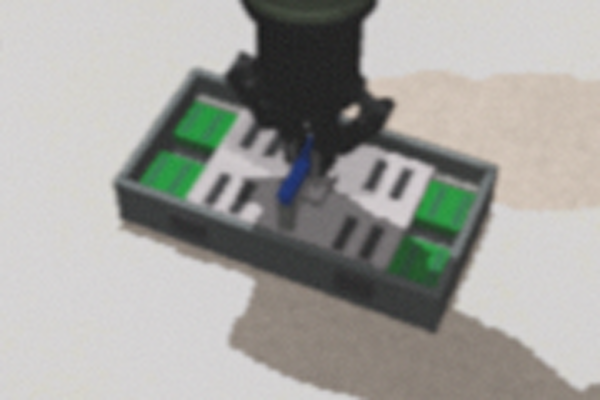

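View pics/fin_w.png

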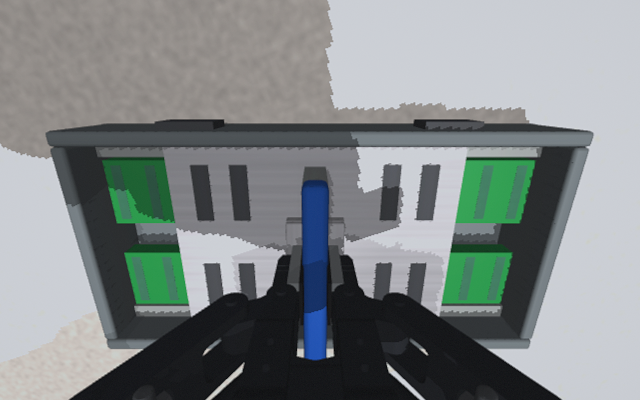

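The side view shows the cover seated with green visible at both ends, and the bar held between the fingers. In the wrist view the bar is at column 315 between the pads, and the plate is level to 0.2 mm along and across. Handing in.

```bash
python3 -c "
from cell import *
print(sign_off())"
```

```text
the job is handed in; nothing more can be done
None
```

The cover is on its pin, pressed fully home, and the fingers are still pinching the bar and pushing down. I handed the job in just after 9.3 s of the 35 s.

I straddled the blue bar with the fingers partly open and slid the cover about 27 mm along the channel, with about 1 N of push. It dropped over the pin with the bar about 3 to 6 mm short of the cassette's centre. I then centred the fingers on the bar, pinched it at 60 N and pressed straight down.

| Check | Reading |
|---|---|
| Drop over the pin | bar top fell from 0.088 to 0.083 m |
| Reaching the ledges | force rose from 4 N to 24 N with no further travel; I eased off to about 17 N and held |
| Bar height at the end | top about 0.078 m, so its centre is about 0.071 to 0.072 m (home is 0.072 m) |
| Level | plate heights within 0.2 mm along and across |
| Alignment | fingers within about 0.3° of the channel direction |

- **Height disagreement:** the plate top measured 0.031 m against 0.032 m expected. That is within the 2 mm camera calibration.
- **Not re-measured:** I did not measure the goggles, gel bottle, bowl or handpiece again at the end. The arm only worked at the cassette and passed high above the bench.

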